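# Take off the board holder's clamp cap, thread hand unknown

### The job

Unscrew the big knurled steel cap from the clamp post of the circuit-board holder: nobody remembers whether its thread is right- or left-handed, so try it gently both ways and turn it the way that gives, about a third of a turn, until it comes free. Lift it off and finish while holding it in the gripper, still and upright, about 10 cm straight above its post; leave all the other things on the bench where they lie.

Things in the scene. Friction and masses are not known exactly. Their poses are not given: they have to be found in the camera images.
- cap: the cap: upright round steel cup, mouth down, 42 mm outside diameter, 32 mm high, dark-lined knurled side, 0.13 to 0.25 kg; the largest and only removable cap on the holder, fingers have room all round. Origin at the centre of its underside, z up; its yaw says nothing of the thread. At the start its underside is 50 mm, its top 82 mm above the bench, on a short coarse thread of unknown hand
- cap_foot (a point): the cap's origin again. Thread: right-hand loosens anticlockwise from above, left-hand clockwise, equally likely. Tightening goes solid within 25 degrees (then fingers slip round it). Loosening takes under 0.2 N m, rises about 3.5 mm, frees it 65 to 95 degrees from the start, next stop at 120 to 145. Until free: 1 to 2 mm up-down play, cannot be pulled off. Stays as turned when let go
- post (a point): centre of the shoulder on top of the clamp post (steel, 44 mm diameter, 30 mm high on the plate), fixed, 50 mm above the bench; a threaded stub, 18 mm high, 33 mm across, rises from it inside the cap
- board_holder: fixed black steel plate 220 x 200 x 20 mm, centre 20 mm along its x from the origin (on the bench, z up). Carries the clamp post at (-45, 55) mm, a thick pillar with a black ball on a thin neck on top, 44 mm across, 178 mm high, at (85, -75) mm, three small posts 16 mm across, 44 mm high, and a green circuit board 28 mm above the bench at (0, 5) mm
- flux_jar: bystander: white jar with black lid, Ø42 x 38 mm; origin at the centre of its underside
- tweezers: bystander: steel tweezers lying flat, 140 mm long, 7 mm high, along its x; origin at the centre of its underside
- screwdriver: bystander: black-handled screwdriver lying flat, 150 mm long, along its x; origin at the centre of its underside
- tip_tin: bystander: small round aluminium tin, Ø36 x 16 mm, standing on the holder's plate; origin at the centre of its underside
- parts_tray: bystander: grey divided tray, 110 x 150 x 22 mm; origin at the centre of its underside
- solder_spool: bystander: grey empty solder spool standing on its flange, Ø60 x 42 mm; origin at the centre of its underside
- phone_frame: bystander: dark phone frame lying flat, 146 x 72 x 8 mm; origin at the centre of its underside

How it is judged:
By the outcome, as a careful person would: the job done as asked, in the order asked, and still so for the second after the job is handed in, while the arm keeps its last pose, push and grip.
It also fails if it takes over 48 s, if anything falls off the work surface, if the arm or the gripper's body presses on something with over 40 N, if the wrist force passes 120 N, or if a joint passes its speed limit or range.

### The arm

A 6-joint arm with a two-finger parallel gripper is mounted at the origin on the work surface. World frame = base frame: x ahead of the robot, y to its left, z up, the work surface at z = 0. Lengths are in m, angles in rad, forces in N, time in s.
With the tool pointing down it reaches from about 0.35 to 0.8 m from the base axis. Payload 7.3 kg.
Tool frame: the origin (TCP) lies on the centre line of the jaws, within the pads' length; the fingertips stand 25 mm ahead of it and the grasp point (between the pads) lies 6 mm ahead of it; z points along the fingers, y is the line along which they close (so a half turn about z gives the same grasp; the last joint's range is limited). The gripper opens to 85 mm and grips with 20 to 120 N. Pads are 22 mm wide; open, the fingers measure 114 mm over their backs; the gripper's body (76 mm by 85 mm) begins 54 mm behind the grasp point. The pads swing forward as they close: fully open they stand 13 mm farther back than shut.
Start: joints at [1.17, 0.342, 1.524, -0, 1.275, -0.146], TCP at [0.132, 0.508, 0.256] pointing down, gripper open.
Joint ranges: [-2.53, 2.53], [-0.77, 2.02], [0.04, 2.7], [-1, 4.14], [0.28, 2.66], [-3.11, 3.11]. Speed limits (rad/s): [2.57, 2.57, 3.14, 3.14, 3.14, 3.14].

### API

Orientations are given as [roll, pitch, yaw] about the fixed x, y, z axes, in that order (R = Rz(yaw) Ry(pitch) Rx(roll)).
In Python, from workcell import r gives the robot as it stands.
- The arm moves only by the tool carry_out, never from a script. Its argument "motion" is text: rows parted by semicolons, each of 6 numbers parted by spaces: the shift along the tool's x, y, z in cm, then the turn, a rotation vector about the tool's x, y, z in rad. A call has 1 to 12 rows; each row is the pose to reach, as a shift and turn from the pose commanded when the call began, along the tool's axes at that moment; what a row does not reach only later rows make up. A row lasts 1/10 s, in which the tool goes at most 50 mm and 8.59 degrees, less where a joint would pass 70% of its speed; a pose out of reach is approached as far as the arm can. A call with a gripper value outside its range is refused whole. "grip" is the finger opening in cm, from 0 to 8.54, set as the call begins (left out, the last holds). The fingers move at their own pace and stop on an object; "grip_force" is the grip in N (left out, the last holds). Time passes only in rows, so rows that repeat a pose let the fingers close. It gives the time, the measured TCP pose, the force, the opening and the grip force at its end, in the units of the state.
- r.sense(): the state, without advancing time (a new reading comes with each control period).
- r.get_image(name): name is "scene" or "side" or "wrist"; returns the picture (480x640x3 uint8, blue, green, red); there is no depth.
- r.camera_params(name): a dict with "camera_matrix" (3x3 intrinsics, pixels), "R" (3x3) and "t" (3): a world point X has camera coordinates R X + t. Camera axes: x right, y down, z forward; pixel columns grow to the right and rows downward; lengths in m; the calibration is good to about 2 mm. A picture is of the moment at which its call begins: read the wrist's pose just before it. camera_params takes no time and is no camera call; for the wrist camera it gives the pose at the moment of the call.
- r.close_job(): hands the job in; it is judged then, once.
Trained networks look in the newest picture that a camera, given by its name, has taken for a name from the list of things; names that differ only in an ending like _2 or _b are one class to them, and where a whole thing is asked for, a point or a joint stands for the part that bears it (a point fixed in the world has none). Each returns a list of dicts, best first, with "score" (0 to 1); they miss things now and then, are a little off and sometimes report something else, mostly with a low value. They report only what shows in the picture. A call takes as long as a camera call.
- r.find_in(name, camera): "position" ([column, row] in pixels, amid what is visible of it).
- r.spot_point(name, camera): "position" ([column, row] in pixels: a listed point, or the origin of a listed thing).
The state is a dict: "clock": time; "qpos": joint angles; "qd": joint speeds; "joint_torque": joint torques, N m; "eef_pos": TCP position; "eef_rot": TCP orientation; "wrist_force": force on the tool from outside, world axes, zero at the start; "ft_torque": the same for the moment, N m; "width": finger opening in m; "gripper_force": force on a finger pad.
Only numpy, scipy, OpenCV 4.12 (cv2) and the standard library are available. Lean on these libraries where they do the work, as an engineer would, in place of code of your own. Each camera call takes 0.05 s, during which the arm holds its last target. There are 200 camera calls.

## Working session

There is one attempt and no reset: what is moved stays moved. The work goes in short steps, Python scripts to look and compute and a tool call to move; the robot and the scene stay as the last step left them, time stands still between calls to the robot, and variables do not carry over. Pictures are saved under pics/ and viewed, at most 10 in all, crops included, and the job is handed in when it is done.

Besides the shell and the picture viewer there is one more tool, called after ">>>" as name(argument=value, ...) on one line, values as JSON. carry_out: Moves the arm, as the interface text tells. Its arguments: {"type":"object","properties":{"motion":{"type":"string"},"grip":{"type":"number"},"grip_force":{"type":"number"}},"required":["motion"]}

```bash
mkdir -p pics; cat > h.py <<'E'
import numpy as np, cv2
from workcell import r
def ray(c,px):
    p=r.camera_params(c) if isinstance(c,str) else c
    K,R,t=[np.array(p[k],float) for k in("camera_matrix","R","t")]
    d=R.T@np.linalg.solve(K,[px[0],px[1],1.]); o=-R.T@t.ravel()
    return o,d
def atz(c,px,z):
    o,d=ray(c,px); return o+d*(z-o[2])/d[2]
def proj(c,X):
    p=r.camera_params(c)
    K,R,t=[np.array(p[k],float) for k in("camera_matrix","R","t")]
    v=K@(R@np.array(X)+t.ravel()); return v[:2]/v[2]
E
python3 - <<'E'
from h import *
ims=[]
for c in("scene","side","wrist"):
    im=r.get_image(c); cv2.imwrite(f"pics/{c}0.png",im)
    for n,f,z in(("cap",r.find_in,.066),("cap_foot",r.spot_point,.05),("post",r.spot_point,.05),("board_holder",r.spot_point,0)):
        for d in f(n,c)[:2]: print(c,n,d["score"],np.round(d["position"]),atz(c,d["position"],z).round(4))
s=r.sense();print(s)
E
```

```text
scene cap 0.7 [332. 230.] [ 0.4556 -0.0335  0.066 ]
scene cap 0.31 [239. 146.] [ 0.5049 -0.4311  0.066 ]
scene cap_foot 0.67 [334. 234.] [ 0.4515 -0.0304  0.05  ]
scene post 0.81 [334. 234.] [ 0.4523 -0.0289  0.05  ]
scene board_holder 0.62 [309. 247.] [ 0.5156 -0.0605  0.    ]
side cap 0.58 [344. 243.] [ 0.4524 -0.023   0.066 ]
side cap_foot 0.54 [345. 246.] [ 0.4505 -0.0356  0.05  ]
side post 0.63 [348. 250.] [ 0.4444 -0.0183  0.05  ]
side post 0.24 [402. 440.] [0.3684 0.5034 0.05  ]
side board_holder 0.63 [317. 261.] [ 0.5146 -0.0479  0.    ]
{'clock': 0.75, 'qpos': array([ 1.17002818e+00,  3.41992413e-01,  1.52410079e+00,  1.55381162e-05,
        1.27541001e+00, -1.45993196e-01]), 'qd': array([ 2.97071253e-04, -1.63718111e-03, -1.25025464e-03, -3.72040473e-04,
       -2.17581120e-05,  5.13194852e-04]), 'joint_torque': array([ 2.86714921e-04, -4.33515465e+01, -2.46240413e+01, -2.91438473e-04,
        5.69657168e-04, -5.32874918e-07]), 'eef_pos': array([0.1322906 , 0.5080731 , 0.25632517]), 'eef_rot': array([ 3.14150200e+00, -1.69601035e-06,  2.88681318e+00]), 'wrist_force': array([-0.0047142 ,  0.02119526, -0.03603794]), 'ft_torque': array([-0.02124607, -0.00156497,  0.01399417]), 'gripper_force': 0.0, 'width': 0.08521853420940276}
```

View pics/scene0.png

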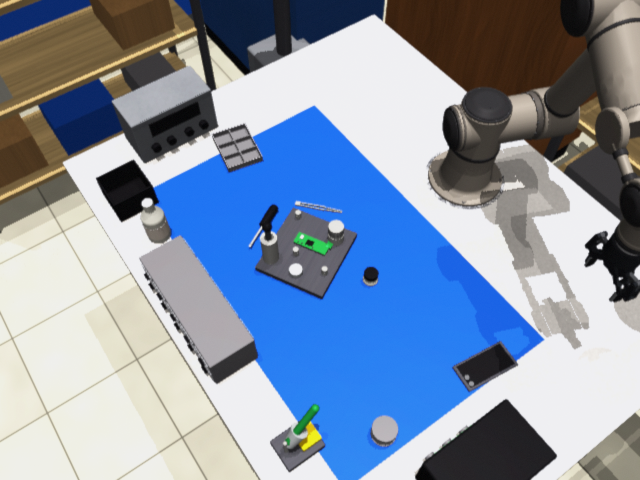

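View pics/side0.png

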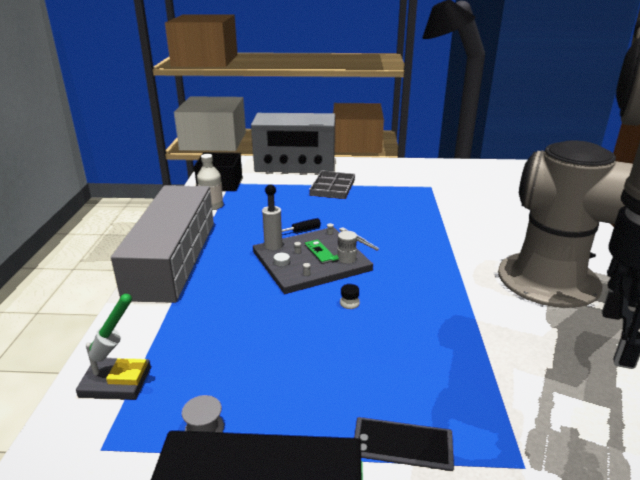

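The scene view shows the capped clamp post at about px (335,230), with the pillar at about (268,245). The side view shows the cap at about (346,243). The detections agree on a cap position near (0.452, -0.029). I'll move above it with joint 6 near zero and look with the wrist camera.

>>> carry_out(motion="-44.5 -43.9 0 0 0 1.38;-44.5 -43.9 0 0 0 1.38;-44.5 -43.9 0 0 0 1.38;-44.5 -43.9 0 0 0 1.38;-44.5 -43.9 0 0 0 1.38;-44.5 -43.9 0 0 0 1.38;-44.5 -43.9 0 0 0 1.38;-44.5 -43.9 0 0 0 1.38;-44.5 -43.9 0 0 0 1.38;-44.5 -43.9 0 0 0 1.38;-44.5 -43.9 0 0 0 1.38;-44.5 -43.9 0 0 0 1.38")

```text
clock: 1.95
eef_pos: [0.4402, -0.0095, 0.2566]
eef_rot: [3.141, -0.0, 1.506]
wrist_force: [0.5, -0.4, 0.4]
width: 0.0856
gripper_force: 0.0
```

>>> carry_out(motion="0 0 0 0 0 0;0 0 0 0 0 0;0 0 0 0 0 0", grip=6.5)

```text
clock: 2.25
eef_pos: [0.4389, -0.0067, 0.2562]
eef_rot: [-3.141, -0.0, 1.507]
wrist_force: [-0.7, 0.7, 0.2]
width: 0.0651
gripper_force: 0.0
```

```bash
python3 - <<'E'
from h import *
s=r.sense();print(s["eef_pos"],s["eef_rot"],s["qpos"],s["width"])
for c in("wrist","scene","side"):
    im=r.get_image(c); cv2.imwrite(f"pics/{c}1.png",im)
    for n,f,z in(("cap",r.find_in,.066),("cap_foot",r.spot_point,.05),("post",r.spot_point,.05),("board_holder",r.spot_point,0)):
        for d in f(n,c)[:2]: print(c,n,d["score"],np.round(d["position"]),atz(c,d["position"],z).round(4))
print(ray("wrist",[320,240]))
E
```

```text
[ 0.43890062 -0.00672622  0.25619579] [-3.14097695e+00 -4.60364416e-04  1.50720614e+00] [-1.90518566e-01  1.84374622e-01  1.74224271e+00  4.03927977e-04
  1.21564437e+00 -1.27069107e-01] 0.06510907478261775
wrist cap 0.57 [319. 252.] [ 0.4446 -0.0344  0.066 ]
wrist cap_foot 0.93 [322. 245.] [ 0.4482 -0.0331  0.05  ]
wrist board_holder 0.92 [378. 247.] [ 0.5138 -0.0572  0.    ]
scene cap 0.57 [331. 234.] [ 0.4646 -0.0261  0.066 ]
scene cap_foot 0.47 [334. 232.] [ 0.4498 -0.0351  0.05  ]
scene post 0.83 [335. 232.] [ 0.447  -0.0343  0.05  ]
scene board_holder 0.91 [312. 248.] [ 0.5083 -0.0542  0.    ]
side cap 0.67 [342. 241.] [ 0.4564 -0.0283  0.066 ]
side cap_foot 0.73 [346. 246.] [ 0.4478 -0.0381  0.05  ]
side post 0.81 [347. 249.] [ 0.4455 -0.0241  0.05  ]
side post 0.68 [344. 249.] [ 0.4523 -0.0211  0.05  ]
side board_holder 0.76 [318. 260.] [ 0.5125 -0.052   0.    ]
(array([0.44449857, 0.07385079, 0.37514582]), array([ 0.00785039, -0.30202552, -0.95373167]))
```

View pics/wrist1.png

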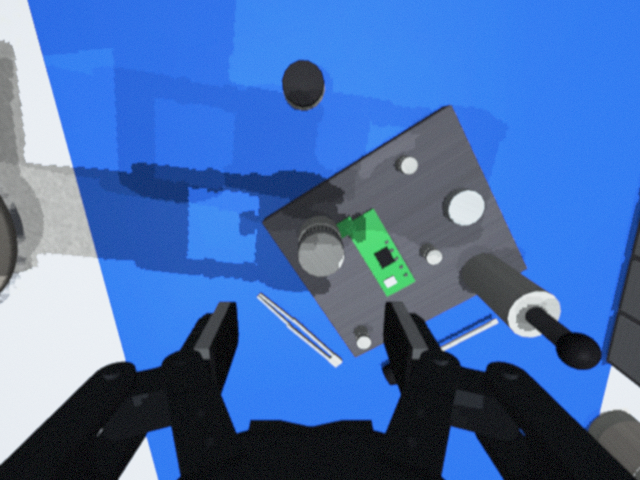

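The wrist view shows the cap's bright top disc at about (321,255), knurled side above it at about (320,225), and the pillar ball at about (578,350), well clear. I'll refine the top disc centre.

```bash
python3 - <<'E'
from h import *
im=cv2.imread("pics/wrist1.png")
c=np.array(im[190:300,265:385])
big=cv2.resize(c,None,fx=5,fy=5,interpolation=cv2.INTER_CUBIC)
a=np.linspace(0,2*np.pi,60)
for (x,y),col in(((.448,-.034),(0,0,255)),((.450,-.031),(0,255,0))):
  for z,rad in((.082,.021),(.05,.022)):
    p=np.array([proj("wrist",[x+rad*np.cos(t),y+rad*np.sin(t),z]) for t in a])
    cv2.polylines(big,[((p-[265,190]+.5)*5).astype(np.int32)],True,col,1)
cv2.imwrite("pics/crop1.png",big)
E
```

```text
(no output)
```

View pics/crop1.png

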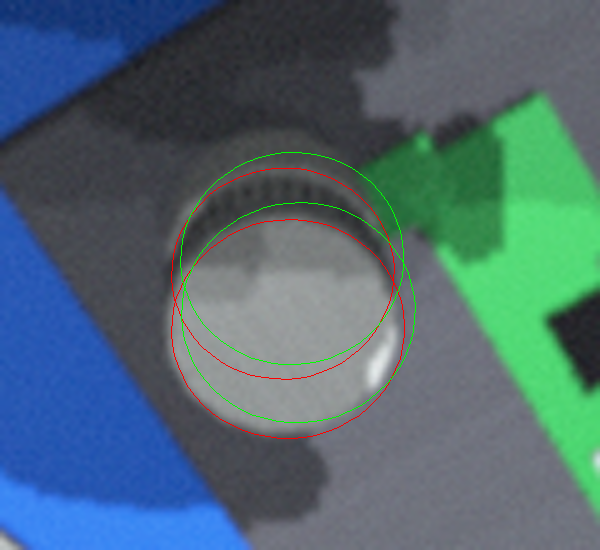

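The top disc fits a centre near (0.4467, -0.033). Next I move over it and descend.

>>> carry_out(motion="-2.6 0.95 4 0 0 0;-2.6 0.95 8 0 0 0;-2.6 0.95 11 0 0 0;-2.6 0.95 12.5 0 0 0;-2.6 0.95 14 0 0 0;-2.6 0.95 15 0 0 0;-2.6 0.95 16 0 0 0;-2.6 0.95 16.8 0 0 0;-2.6 0.95 17.5 0 0 0;-2.6 0.95 17.5 0 0 0")

```text
clock: 4.0
eef_pos: [0.4469, -0.0338, 0.0806]
eef_rot: [-3.14, -0.0, 1.507]
wrist_force: [-0.0, -0.4, -0.1]
width: 0.0648
gripper_force: 0.0
```

```bash
python3 - <<'E'
from h import *
s=r.sense();print(s["eef_pos"],s["eef_rot"],s["wrist_force"],s["ft_torque"])
im=r.get_image("wrist"); cv2.imwrite("pics/wrist2.png",im)
for n in("cap_foot","cap"):
  for d in r.spot_point(n,"wrist")[:2]: print(n,d["score"],np.round(d["position"]),atz("wrist",d["position"],.05).round(4))
E
```

```text
[ 0.44694688 -0.03381851  0.08064858] [-3.14048022e+00 -3.02012025e-04  1.50679322e+00] [-0.02077481 -0.40779181 -0.1479326 ] [-0.02719013 -0.00562452  0.00382187]
cap_foot 0.55 [272. 423.] [ 0.4214 -0.1043  0.05  ]
cap 0.73 [308. 306.] [ 0.4461 -0.0337  0.05  ]
```

View pics/wrist2.png

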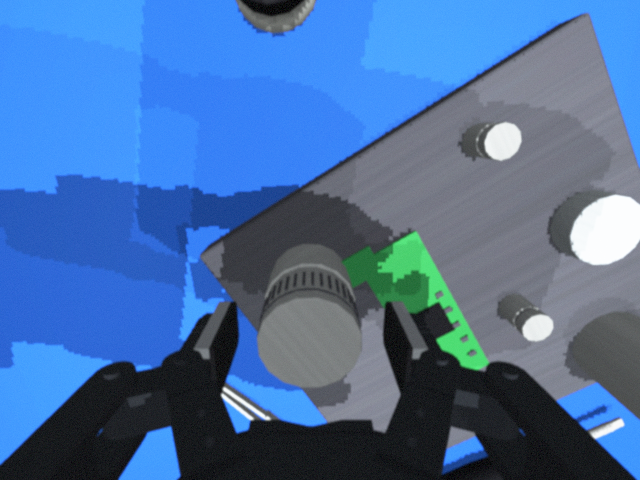

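The cap's disc (258–362 px) sits centred between the fingers (237 and 385 px). Next I close gently.

>>> carry_out(motion="0 0 0 0 0 0;0 0 0 0 0 0;0 0 0 0 0 0;0 0 0 0 0 0;0 0 0 0 0 0;0 0 0 0 0 0", grip=3.5, grip_force=35)

```text
clock: 4.75
eef_pos: [0.4468, -0.0339, 0.0819]
eef_rot: [-3.141, 0.0, 1.507]
wrist_force: [-2.5, -0.4, 7.3]
width: 0.0407
gripper_force: 34.5
```

```bash
python3 - <<'E'
from h import *
s=r.sense();print(s["eef_pos"],s["eef_rot"],s["wrist_force"],s["ft_torque"],s["width"])
E
```

```text
[ 0.446816   -0.03388816  0.08190669] [-3.14101998e+00  8.72260188e-05  1.50711581e+00] [-2.51687456 -0.38991078  7.29509605] [-0.00780805  0.66120679  0.02854773] 0.04066939911807696
```

>>> carry_out(motion="0 0 -0.05 0 0 -0.05;0 0 -0.1 0 0 -0.1;0 0 -0.1 0 0 -0.15;0 0 -0.1 0 0 -0.2;0 0 -0.1 0 0 -0.25;0 0 -0.1 0 0 -0.3;0 0 -0.1 0 0 -0.3")

```text
clock: 5.45
eef_pos: [0.4468, -0.0338, 0.0822]
eef_rot: [-3.141, -0.0, 1.807]
wrist_force: [-1.2, 0.1, -2.6]
width: 0.0409
gripper_force: 35.6
```

```bash
python3 - <<'E'
from h import *
s=r.sense();print(s["eef_pos"],s["eef_rot"],s["wrist_force"],s["ft_torque"],s["width"],s["joint_torque"][5])
E
```

```text
[ 0.44684855 -0.03378279  0.08220703] [-3.14087427e+00 -4.50809040e-04  1.80726730e+00] [-1.16089897  0.12162269 -2.59218408] [-0.00241681  0.13836584 -0.00350232] 0.040874517200239616 -0.523611456155777
```

>>> carry_out(motion="0 0 0 0 0 -0.05;0 0 0 0 0 -0.1;0 0 0 0 0 -0.15;0 0 0 0 0 -0.2")

```text
clock: 5.85
eef_pos: [0.4468, -0.0338, 0.0822]
eef_rot: [-3.141, -0.001, 2.007]
wrist_force: [-1.3, -0.2, -0.8]
width: 0.0406
gripper_force: 35.6
```

```bash
python3 - <<'E'
from h import *
s=r.sense();print(s["eef_pos"],s["eef_rot"],s["wrist_force"],s["ft_torque"],s["width"],s["joint_torque"][5],s["qd"][5])
im=r.get_image("wrist"); cv2.imwrite("pics/wrist3.png",im)
s=r.sense();print(s["ft_torque"],s["joint_torque"][5],s["eef_rot"],s["qd"][5])
E
```

```text
[ 0.44683941 -0.03375011  0.0822319 ] [-3.14093999e+00 -7.02709118e-04  2.00733173e+00] [-1.34033488 -0.15517124 -0.82086408] [ 0.0769873   0.32398251 -0.05262734] 0.040612412116491935 0.6356052495539188 -0.4961868914064134
[0.07934203 0.1891388  0.02636105] 0.15965261030942202 [-3.14097646e+00 -6.65414519e-04  2.00983187e+00] 0.09797744616762605
```

View pics/wrist3.png

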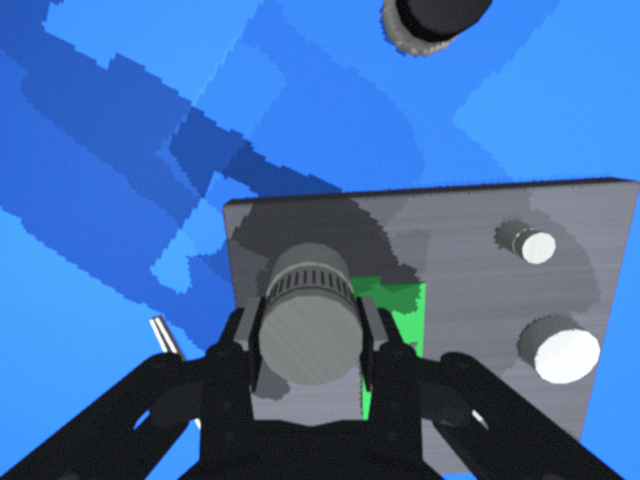

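The pads hold the cap on both sides in this view (disc 260–362 px). Torque is small after 29° anticlockwise, so it seems to be giving. I'll continue gently and watch torque.

>>> carry_out(motion="0 0 -0.02 0 0 -0.05;0 0 -0.04 0 0 -0.1;0 0 -0.06 0 0 -0.15;0 0 -0.08 0 0 -0.2;0 0 -0.1 0 0 -0.25")

```text
clock: 6.4
eef_pos: [0.447, -0.0338, 0.0833]
eef_rot: [-3.141, -0.001, 2.257]
wrist_force: [-0.6, 0.6, -1.4]
width: 0.0406
gripper_force: 35.6
```

```bash
python3 - <<'E'
from h import *
def show():
    s=r.sense();print(s["eef_pos"],s["eef_rot"][2],s["wrist_force"],s["ft_torque"],s["joint_torque"][5])
show()
im=r.get_image("wrist"); cv2.imwrite("pics/wrist4.png",im);show()
# rotate-compare cap-top texture: frames 2,3,4
T=[]
P=r.camera_params("wrist")
for k in(2,3,4):
    g=cv2.cvtColor(cv2.imread(f"pics/wrist{k}.png"),cv2.COLOR_BGR2GRAY)[285:385,258:364]
    T.append(cv2.resize(cv2.createCLAHE(6,(2,2)).apply(g),None,fx=2.5,fy=2.5,interpolation=cv2.INTER_CUBIC))
cv2.imwrite("pics/cmp.png",np.hstack(T))
E
```

```text
[ 0.4470381  -0.03377932  0.0832712 ] 2.256543051479754 [-0.58664687  0.56729567 -1.43830551] [ 0.08561782  0.19905115 -0.03490291] 0.6496433727443218
[ 0.44704325 -0.03378434  0.08329307] 2.2591023772086625 [-0.53890273  0.29969607 -0.83840553] [ 0.00998892  0.16835404 -0.02657177] 0.16165462788194418
```

View pics/cmp.png

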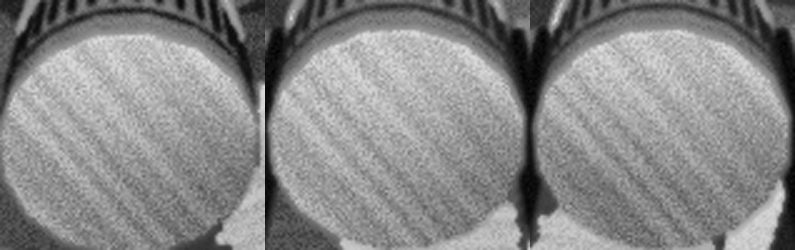

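The brush streaks keep their direction in all three frames, so the cap has turned 43° with the gripper. That is more than tightening would allow, so anticlockwise loosens it. I'll go on to about 103°.

>>> carry_out(motion="0 0 -0.02 0 0 -0.09;0 0 -0.04 0 0 -0.18;0 0 -0.06 0 0 -0.27;0 0 -0.08 0 0 -0.36;0 0 -0.1 0 0 -0.45;0 0 -0.12 0 0 -0.54;0 0 -0.15 0 0 -0.63;0 0 -0.17 0 0 -0.72;0 0 -0.19 0 0 -0.81;0 0 -0.2 0 0 -0.9;0 0 -0.2 0 0 -1.0;0 0 -0.2 0 0 -1.05")

```text
clock: 7.65
eef_pos: [0.4471, -0.0337, 0.0852]
eef_rot: [3.141, -0.0, -2.976]
wrist_force: [-0.7, 1.4, -1.8]
width: 0.0409
gripper_force: 35.6
```

```bash
python3 - <<'E'
from h import *
s=r.sense();print(s["eef_pos"],s["eef_rot"][2],s["wrist_force"],s["ft_torque"],s["joint_torque"][5])
im=r.get_image("wrist"); cv2.imwrite("pics/wrist5.png",im)
g=cv2.cvtColor(im,cv2.COLOR_BGR2GRAY)[225:400,240:384]
cv2.imwrite("pics/c5.png",cv2.resize(cv2.createCLAHE(6,(2,2)).apply(g),None,fx=3,fy=3,interpolation=cv2.INTER_CUBIC))
E
```

```text
[ 0.4471051  -0.03373352  0.08522115] -2.975855699766837 [-0.70878074  1.39777874 -1.7750462 ] [0.21338236 0.04233879 0.05202935] 0.207394827157259
```

View pics/c5.png

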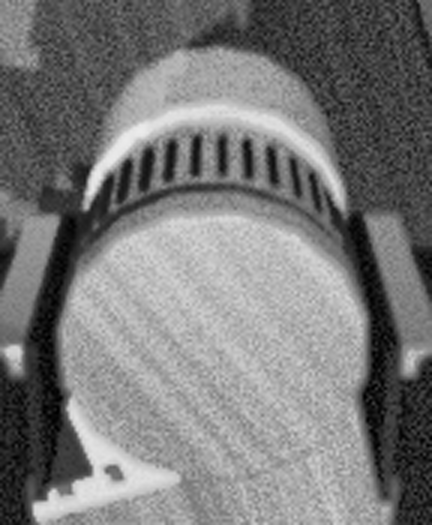

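The streaks still have the same direction, so the cap has followed the full 103°. The wrist force is about the cap's weight (-1.8 N), so it is free. I'll begin the lift slowly.

>>> carry_out(motion="0 0 -0.1 0 0 0;0 0 -0.2 0 0 0;0 0 -0.4 0 0 0;0 0 -0.6 0 0 0;0 0 -0.6 0 0 0", grip_force=45)

```text
clock: 8.2
eef_pos: [0.4472, -0.0339, 0.0916]
eef_rot: [3.142, 0.0, -2.977]
wrist_force: [-1.3, 0.1, -1.2]
width: 0.0404
gripper_force: 45.7
```

Force stays near the cap's weight while rising 6 mm, so it is free. I'll do the rest of the lift.

>>> carry_out(motion="0 0 -0.8 0 0 0;0 0 -2 0 0 0;0 0 -3.5 0 0 0;0 0 -5 0 0 0;0 0 -6.5 0 0 0;0 0 -7.8 0 0 0;0 0 -8.6 0 0 0;0 0 -9.0 0 0 0;0 0 -9.1 0 0 0;0 0 -9.1 0 0 0;0 0 -9.1 0 0 0;0 0 -9.1 0 0 0")

```text
clock: 9.4
eef_pos: [0.447, -0.0338, 0.1818]
eef_rot: [3.141, -0.001, -2.976]
wrist_force: [0.5, -0.8, -1.4]
width: 0.0403
gripper_force: 45.7
```

```bash
python3 - <<'E'
from h import *
s=r.sense();print(s["eef_pos"],s["eef_rot"],s["wrist_force"],s["ft_torque"],s["width"],np.abs(s["qd"]).max())
a=r.get_image("side"); b=r.get_image("wrist")
for n in("cap_foot","post"):
  for d in r.spot_point(n,"side")[:2]: print(n,d["score"],np.round(d["position"]),proj("side",[.447,-.0338,.15]),proj("side",[.447,-.0338,.05]))
a=cv2.resize(a[130:310,230:470],(533,400),interpolation=cv2.INTER_CUBIC); b=cv2.resize(b,(267,200))
b=np.vstack([b,np.zeros((200,267,3),np.uint8)])
cv2.imwrite("pics/fin.png",np.hstack([a,b]))
E
```

```text
[ 0.44702553 -0.03384198  0.18180231] [ 3.14109629e+00 -9.39931393e-04 -2.97640423e+00] [ 0.53255389 -0.78725922 -1.43403622] [0.01821368 0.02718236 0.00658625] 0.0402543680103632 0.0010306957697273614
cap_foot 0.58 [348. 207.] [347.62047542 206.63200206] [346.55528652 246.4398728 ]
cap_foot 0.21 [294. 229.] [347.62047542 206.63200206] [346.55528652 246.4398728 ]
post 0.63 [348. 248.] [347.62047542 206.63200206] [346.55528652 246.4398728 ]
post 0.36 [320. 260.] [347.62047542 206.63200206] [346.55528652 246.4398728 ]
```

View pics/fin.png

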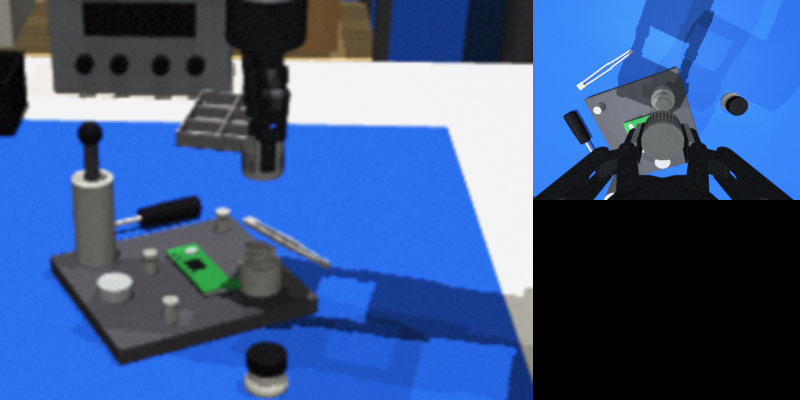

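The picture shows the cap held upright at (262,160), straight above the bare threaded stub at (260,265), with everything else in place. The detected foot (348,207) matches the projected point at z = 0.15, so I'm handing the job in.

```bash
python3 -c "
from workcell import r
print(r.close_job())"
```

```text
the job is handed in; nothing more can be done
None
```

The cap is off: it gave on the first try, anticlockwise (right-hand thread, about 103°), so I did not try clockwise. I handed the job in with the cap held still and upright about 10 cm above its post; the last picture showed nothing else moved.

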